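# Put the culture dishes away after viewing

### The job

Viewing is over: sort the three culture dishes off the light box. The two small ones dry out quickly, so they go into the humidity box, and its lid is then shut fully, without slamming it; the large one goes into the steel tray with the one already there. Keep the dishes level and right way up, lying flat, set each down rather than dropping it, and leave the forceps, dropper bottle and eyepiece where they are.

Things in the scene. Friction and masses are not known exactly. Their poses are not given: they have to be found in the camera images.
- lightbox: low white light box with a glowing top, fixed to the bench, 210 mm (along its x) by 240 mm (along its y), flat top 24 mm above the bench. Origin: centre of its underside, on the bench. Three dishes (one large, two small) start on its top, their places mixed, at least 70 mm apart centre to centre
- large_a_mid (a point): starts on the light box: large round culture dish, 60 mm across, 15 mm high, clear, lid on, with a disc of set agar inside, 20 to 40 g; The lid covers the upper 10 mm, the base below is 57 mm across; they do not come apart. The point is its centre, half-way up; z is up when it is right way up, its yaw means nothing
- large_b_mid (a point): already in the tray at the start, at its -y end: a second large round culture dish, 60 mm across, 15 mm high, clear, lid on, with a disc of set agar inside, 20 to 40 g; The lid covers the upper 10 mm, the base below is 57 mm across; they do not come apart. The point is its centre, half-way up; z is up when it is right way up, its yaw means nothing
- small_a_mid (a point): starts on the light box: small round culture dish, 35 mm across, 10 mm high, clear, lid on, with a disc of set agar inside, 10 to 20 g; The lid covers the upper 7 mm, the base below is 32 mm across; they do not come apart. The point is its centre, half-way up; z is up when it is right way up, its yaw means nothing
- small_b_mid (a point): also starts on the light box: a second small round culture dish, 35 mm across, 10 mm high, clear, lid on, with a disc of set agar inside, 10 to 20 g; The lid covers the upper 7 mm, the base below is 32 mm across; they do not come apart. The point is its centre, half-way up; z is up when it is right way up, its yaw means nothing
- hbox_in (a point): white plastic humidity box, fixed to the bench left or right of the light box, outer 118 (x) by 168 (y) by 48 mm high, its lid standing open. The point is the centre of its inner floor, 4 mm above the bench; inside it is 110 by 160 mm and 44 mm deep, walls 4 mm. x points to the hinged side, away from the robot; y along the hinge; z up
- lid (a joint): hinge of the humidity box's lid, rad: 0 fully shut, 1.57 upright, at most 1.95; starts open at 1.65 to 1.9, leaning a little beyond upright, away from the robot. It turns about the box's y axis; to shut, its free edge swings towards the robot and down. The hinge is stiff: the lid stays at whatever angle it is left and yields to 1 to 2 N at its free edge
- lid_hinge (a point): point on the lid's hinge axis, in the middle of the box's far rim, 48.5 mm above the bench; level with the lid's underside when shut. The lid is a flat plate 118 mm long from the hinge, 168 mm wide, 6 mm thick, clear with a white frame
- lid_edge (a point): middle of the lid's free edge, on its outer (upper when shut) face, 118 mm from the hinge; a thumb tab 50 mm wide sticks out 14 mm farther. Turns with the lid; its z axis is the outward normal of the outer face
- tray_in (a point): shallow stainless tray, fixed to the bench on the other side of the light box from the humidity box, outer 160 (x) by 200 mm (y), rim 16 mm above the bench (18 with its rolled edge), walls 3 mm thick. The point is the centre of its inner floor, 3 mm above the bench; inside it is 154 by 194 mm. x points away from the robot, z up
- forceps: steel forceps lying on the bench beyond the light box, 135 mm long, 7 mm high; leave alone. Origin on the bench, x along their length
- dropper: brown glass dropper bottle, 33 mm across and 90 mm high, standing on the bench beyond the light box; leave alone. Origin: centre of its underside
- eyepiece: black spare microscope eyepiece, 42 mm across and 55 mm high, standing on end on the bench beyond the light box; leave alone. Origin: centre of its underside
Mind the look-alikes: they are no part of the job. Leave any blue or red look-alike of the part that bears small_b_mid alone. What is shaped like the part that bears small_a_mid but turquoise is not meant.

How it is judged:
By the outcome, as a careful person would: the job done as asked, in the order asked, and still so for the second after the job is handed in, with the robot touching nothing.
It also fails if it takes over 72 s, if anything falls off the work surface, if the arm or the gripper's body presses on something with over 40 N, if the wrist force passes 120 N, or if a joint passes its speed limit or range.

### The arm

A 6-joint arm with a two-finger parallel gripper is mounted at the origin on the work surface. World frame = base frame: x ahead of the robot, y to its left, z up, the work surface at z = 0. Lengths are in m, angles in degrees, forces in N, time in s.
With the tool pointing down it reaches from about 0.375 to 0.9 m from the base axis. Payload 3.1 kg.
Tool frame: the origin (TCP) lies at the very end of the fingers, on their centre line; the grasp point (between the pads) lies 19 mm behind it (grasp_offset is the distance from the TCP to the grasp point, in m); z points along the fingers, y is the direction in which the jaws open and shut (so a half turn about z gives the same grasp; the last joint's range is limited). The gripper opens to 87 mm and grips with 3 to 60 N. Pads are 19 mm wide; open, the fingers measure 117 mm over their backs; the gripper's body (75 mm by 190 mm) begins 51 mm behind the grasp point.
Start: joints at [-74.57, 30.224, 82.088, -0, 67.689, -10.227], TCP at [0.271, -0.563, 0.223] pointing down, gripper open.
Joint ranges: [-176.69, 176.69], [-43.24, 126.21], [12.49, 139.97], [-82, 262], [0, 151.66], [-163.58, 163.58]. Speed limits (degrees/s): [159.86, 159.86, 180, 180, 180, 180].

### API

Orientations are given as a 3x3 rotation matrix whose columns are the frame's x, y, z axes.
In Python, from rig import * gives the robot as it stands. The module is installed in compiled form; this text tells all that it offers.
- The arm moves only by the tool play_rows, never from a script. Its argument "plan" is a list that holds one entry, the list of rows, each a list of 7 numbers: the shift along the world's x, y, z each as a share of 5 cm, from -1 to 1, then the turn, a rotation vector about the world's x, y, z each as a share of pi rad, from -1 to 1, then the gripper's target within -1 to 1 (fully open at 1, half-way at 0, shut at -1). A call has 1 to 12 rows; each row shifts and turns the commanded pose from where the row before left it; what a row does not reach is not made up. A row lasts 1/10 s, in which the tool goes at most 50 mm and 8.59 degrees, less where a joint would pass 70% of its speed; a pose out of reach is approached as far as the arm can. A call with a number of a shift or a turn outside -1 to 1 is refused whole. A call with a gripper value outside its range is refused whole. The fingers move at their own pace and stop on an object; the grip force is fixed at half the most. Time passes only in rows, so rows that do not move let the fingers close. It gives the time, the measured TCP pose, the force and the opening at its end, in the units of the state.
- read_state(): the state, without advancing time (a new reading comes with each control period).
- capture(name): name is "scene" or "side" or "wrist"; returns the picture (420x560x3 uint8, red, green, blue); there is no depth.
- camera_params(name): a dict with "intrinsics" (3x3 intrinsics, pixels), "R" (3x3) and "t" (3): a world point X has camera coordinates R X + t; the wrist camera has in their place "mount" (4x4, takes a point from camera to tool coordinates, whose origin is the TCP and whose axes are the flange's). Camera axes: x right, y down, z forward; pixel columns grow to the right and rows downward; lengths in m; the calibration is good to about 2 mm. A picture is of the moment at which its call begins: read the wrist's pose just before it. camera_params takes no time and is no camera call.
- hand_in(): hands the job in, once; it reports no verdict.
The state is a dict: "time_s": time; "joint_positions": joint angles; "qvel": joint speeds; "tau": joint torques, N m; "position": TCP position; "tcp_rot": TCP orientation; "force": force on the tool from outside, world axes, zero at the start; "moment": the same for the moment, N m; "opening": opening from 0.0 (shut) to 1.0 (fully open).
Only numpy, scipy, OpenCV 4.12 (cv2) and the standard library are available. Lean on these libraries where they do the work, as an engineer would, in place of code of your own. Each camera call takes 0.05 s, during which the arm holds its last target. There are 200 camera calls.

## Working session

There is one attempt and no reset: what is moved stays moved. The work goes in short steps, Python scripts to look and compute and a tool call to move; the robot and the scene stay as the last step left them, time stands still between calls to the robot, and variables do not carry over. Pictures are saved under pics/ and viewed, about 8 in all and at most 12, crops included, and the job is handed in when it is done.

Besides the shell and the picture viewer there is one more tool, called after "Call:" as name(argument=value, ...), one argument or row to a line, values as JSON. play_rows: Moves the arm, as the interface text tells. Its arguments: {"type":"object","properties":{"plan":{"type":"array"}},"required":["plan"]}

```bash
mkdir -p pics; cat > h.py <<'E'
from rig import *
import numpy as np, cv2
def save(n,f,crop=None,s=1):
    im=capture(n)
    cv2.imwrite('pics/raw_'+f,im[:,:,::-1])
    o=im[:,:,::-1]
    if crop: o=o[crop[1]:crop[3],crop[0]:crop[2]]
    cv2.imwrite('pics/'+f,cv2.resize(o,None,fx=s,fy=s))
    return im
def ray(n,px,z):
    c=camera_params(n);K=np.array(c['intrinsics']);R=np.array(c['R']);t=np.array(c['t'])
    d=R.T@np.linalg.inv(K)@np.array([px[0],px[1],1.]);o=-R.T@t
    return o+d*(z-o[2])/d[2]
def proj(n,X):
    c=camera_params(n);K=np.array(c['intrinsics']);q=np.array(c['R'])@np.array(X)+np.array(c['t']);q=K@q
    return q[:2]/q[2]
def wray(px,z,s):
    c=camera_params('wrist');K=np.array(c['intrinsics']);M=np.array(c['mount'])
    R=np.array(s['tcp_rot']);p=np.array(s['position'])
    d=R@M[:3,:3]@np.linalg.inv(K)@np.array([px[0],px[1],1.]);o=R@M[:3,3]+p
    return o+d*(z-o[2])/d[2]
E
python3 - <<'E'
from h import *
save('scene','s0.png',s=1.4); save('side','d0.png',s=1.4)
for n in('scene','side','wrist'):
    c=camera_params(n); print(n,{k:np.round(v,3).tolist() for k,v in c.items()})
    if n!='wrist': print(-np.array(c['R']).T@np.array(c['t']))
s=read_state();print(s)
E
```

```text
scene {'intrinsics': [[396.41, 0.0, 272.874], [0.0, 396.41, 207.674], [0.0, 0.0, 1.0]], 'R': [[0.239, 0.971, -0.005], [0.749, -0.188, -0.635], [-0.617, 0.148, -0.773]], 't': [-0.102, -0.389, 1.273]}
[ 1.10180222 -0.16274294  0.73620785]
side {'intrinsics': [[423.635, 0.0, 275.45], [0.0, 423.635, 202.551], [0.0, 0.0, 1.0]], 'R': [[0.996, -0.094, -0.0], [-0.054, -0.574, -0.817], [0.077, 0.813, -0.577]], 't': [-0.55, 0.078, 1.18]}
[ 0.46180401 -0.96690428  0.74395565]
wrist {'intrinsics': [[354.09, 0.0, 279.696], [0.0, 354.09, 210.252], [0.0, 0.0, 1.0]], 'mount': [[-0.0, -0.957, -0.289, 0.08], [1.0, -0.0, -0.0, 0.001], [0.0, -0.289, 0.957, -0.163], [0.0, 0.0, 0.0, 1.0]]}
{'time_s': 0.1, 'joint_positions': array([-7.45698590e+01,  3.02729596e+01,  8.21487491e+01, -1.29591059e-03,
        6.76902176e+01, -1.02256605e+01]), 'qvel': array([-0.1067024 , -0.11771728, -0.25987787, -0.0338481 , -0.07927365,
        0.01547937]), 'tau': array([ 1.11925413e-04, -4.40985954e+01, -1.77150607e+01,  6.35981304e-02,
        5.33795287e-02, -3.95259497e-05]), 'position': array([ 0.27046055, -0.56271711,  0.22167843]), 'tcp_rot': array([[ 9.01407643e-01,  4.32971096e-01, -5.39920079e-04],
       [ 4.32971309e-01, -9.01405747e-01,  1.87750139e-03],
       [ 3.26216771e-04, -1.92616400e-03, -9.99998092e-01]]), 'force': array([0.10872672, 0.44790011, 0.67389307]), 'moment': array([-0.01152041, -0.00301292, -0.00416086]), 'opening': 1.002583615574794}
```

View pics/s0.png

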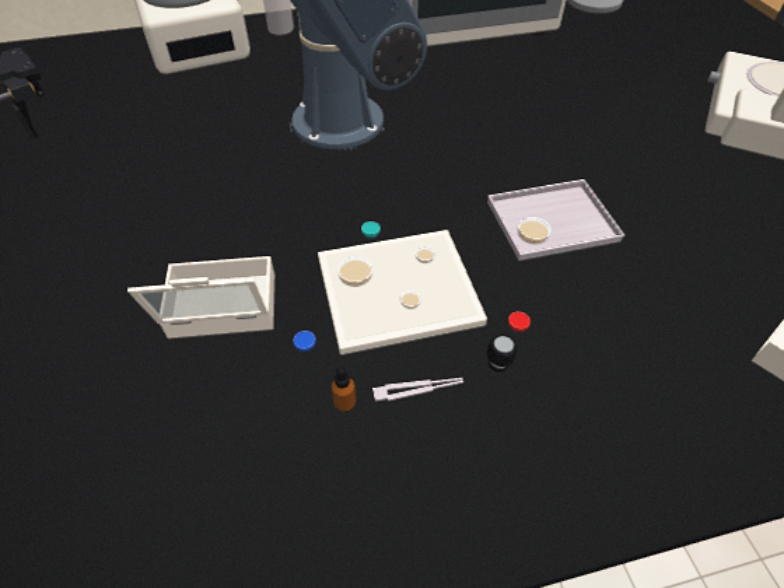

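View pics/d0.png

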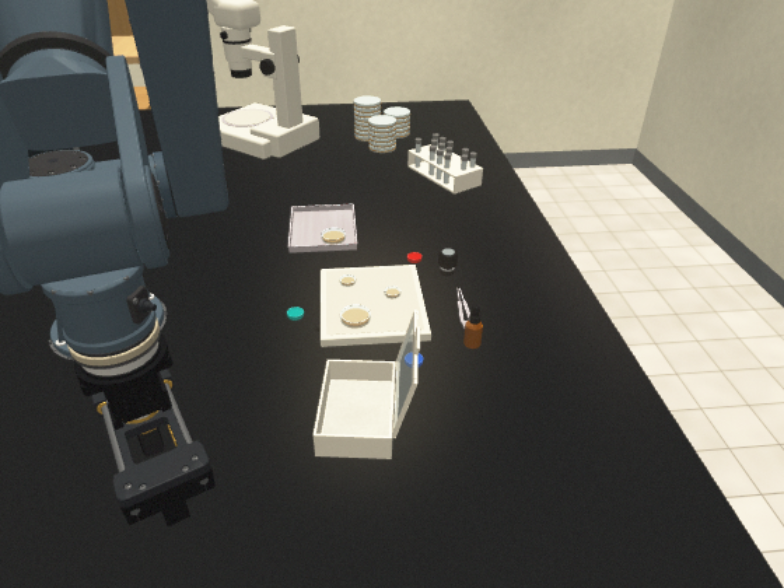

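The scene view (×1.4) shows the humidity box at (218,297), the light box at (400,290), and the tray at (555,218). What could be taken for the targets:
- **Large dish:** on the light box at (355,270). The other large dish, at (534,230), is already in the tray.
- **Small dishes:** on the light box at (425,254) and (410,299).
- **Look-alikes to leave:** turquoise (371,229), blue (304,340) and red (519,321), all on the bench.

I choose the three agar-coloured dishes on the light box.

```bash
python3 - <<'E'
from h import *
D={}
for n,f in(('scene','raw_s0.png'),('side','raw_d0.png')):
    im=cv2.imread('pics/'+f); hsv=cv2.cvtColor(im,cv2.COLOR_BGR2HSV)
    m=cv2.inRange(hsv,(10,45,120),(25,160,255))
    k,l,st,c=cv2.connectedComponentsWithStats(m)
    for i in range(1,k):
        if 25<st[i,4]<900 : print(n,st[i].tolist(),c[i].round(1),ray(n,c[i],.03).round(4),ray(n,c[i],.007).round(4))
# corners
S=lambda x,y:(x/1.4,y/1.4)
print('lb',[ray('scene',S(*p),.024).round(3).tolist()[:2] for p in((318,251),(448,233),(485,319),(340,344))])
print('lb side',[ray('side',S(*p),.024).round(3).tolist()[:2] for p in((321,270),(417,266),(428,333),(320,341))])
print('tray',[ray('scene',S(*p),.018).round(3).tolist()[:2] for p in((489,197),(584,181),(622,235),(521,252))])
print('tray side',[ray('side',S(*p),.018).round(3).tolist()[:2] for p in((290,206),(355,205),(357,244),(289,247))])
print('hb side',[ray('side',S(*p),.048).round(3).tolist()[:2] for p in((326,361),(394,361),(391,433),(316,433))])
a=cv2.imread('pics/raw_s0.png')[160:260,90:350];b=cv2.imread('pics/raw_d0.png')[140:335,190:350]
a=cv2.resize(a,None,fx=2,fy=2);b=cv2.resize(b,None,fx=3,fy=3)
cv2.imwrite('pics/c0.png',b)
E
```

```text
scene [543, 0, 17, 8, 81] [552.7   2.4] [-0.2182  1.3065  0.03  ] [-0.2612  1.3544  0.007 ]
scene [214, 24, 28, 12, 61] [227.8  31. ] [-0.3109  0.0128  0.03  ] [-0.3569  0.0185  0.007 ]
scene [371, 158, 20, 16, 223] [380.6 165. ] [0.4682 0.27   0.03  ] [0.4475 0.2841 0.007 ]
scene [298, 178, 11, 9, 66] [303.1 182. ] [0.477  0.0634 0.03  ] [0.4566 0.0708 0.007 ]
scene [243, 186, 22, 18, 281] [253.4 194.1] [ 0.4857 -0.0621  0.03  ] [ 0.4657 -0.0588  0.007 ]
scene [287, 210, 12, 10, 81] [292.8 213.8] [0.5661 0.0125 0.03  ] [0.5487 0.0182 0.007 ]
side [77, 0, 30, 78, 852] [90.7 34.8] [-0.4861  2.082   0.03  ] [-0.5166  2.1802  0.007 ]
side [489, 0, 38, 31, 273] [507.5  15.6] [2.5926 2.384  0.03  ] [2.6613 2.492  0.007 ]
side [510, 0, 11, 9, 38] [514.4   3.3] [2.9225 2.8545 0.03  ] [3.0017 2.9776 0.007 ]
side [520, 0, 8, 14, 46] [523.7   5.9] [2.936  2.7343 0.03  ] [3.0157 2.8536 0.007 ]
side [528, 0, 10, 11, 48] [532.    3.8] [3.0612 2.8173 0.03  ] [3.145  2.9392 0.007 ]
side [524, 9, 17, 15, 46] [531.2  15.5] [2.779  2.3702 0.03  ] [2.8537 2.4777 0.007 ]
side [483, 10, 28, 43, 314] [495
[... 3383 characters left out ...]
46] [247.9 200.5] [0.4768 0.0579 0.03  ] [0.4773 0.0909 0.007 ]
side [276, 206, 9, 7, 49] [280.1 209.1] [0.5667 0.0064 0.03  ] [0.5701 0.0377 0.007 ]
side [244, 220, 20, 14, 204] [253.6 226.6] [ 0.4872 -0.0667  0.03  ] [ 0.488  -0.0377  0.007 ]
side [49, 229, 65, 32, 324] [ 79.4 252.4] [ 0.0472 -0.1296  0.03  ] [ 0.0339 -0.1026  0.007 ]
lb [[0.417, -0.114], [0.43, 0.122], [0.629, 0.119], [0.62, -0.114]]
lb side [[0.422, 0.112], [0.632, 0.108], [0.622, -0.12], [0.419, -0.124]]
tray [[0.35, 0.233], [0.351, 0.434], [0.507, 0.43], [0.502, 0.235]]
tray side [[0.343, 0.429], [0.512, 0.419], [0.506, 0.223], [0.348, 0.225]]
hb side [[0.431, -0.205], [0.547, -0.216], [0.526, -0.373], [0.414, -0.363]]
```

View pics/c0.png

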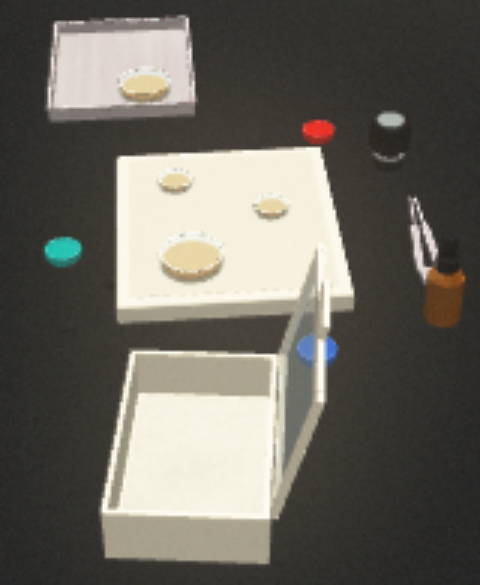

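Both views agree to within a few mm at agar height (about 0.026). The crop confirms the choice: small dishes at (175,180) and (270,206), large at (192,255), and the box is empty with its lid leaning back. I'll move above the light box with the camera on the robot side, clear of the lid.

Call:
play_rows(
  plan=[
    [[0.25,0.62,0,0,0,0.0475,1],[0.25,0.62,0,0,0,0.0475,1],[0.25,0.62,0,0,0,0.0475,1],[0.25,0.62,0,0,0,0.0475,1],[0.25,0.62,0,0,0,0.0475,1],[0.25,0.62,0,0,0,0.0475,1],[0.25,0.62,0,0,0,0.0475,1],[0.25,0.62,0,0,0,0.0475,1],[0.25,0.62,0,0,0,0.0475,1]],
  ],
)

```text
time_s: 1.0
position: [0.3833, -0.2828, 0.2223]
tcp_rot: [[-0.224, 0.975, -0.0], [0.975, 0.224, 0.001], [0.001, -0.0, -1.0]]
force: [0.9, -0.1, -0.2]
opening: 0.997
```

Call:
play_rows(
  plan=[
    [[0.25,0.62,0,0,0,0.0475,1],[0.25,0.62,0,0,0,0.0475,1],[0.25,0.62,0,0,0,0.0475,1],[0.25,0.62,0,0,0,0.0475,1],[0.25,0.62,0,0,0,0.0475,1],[0.25,0.62,0,0,0,0.0475,1],[0.25,0.62,0,0,0,0.0475,1],[0.25,0.62,0,0,0,0.0475,1],[0.25,0.62,0,0,0,0.0475,1],[0,0,0,0,0,0,0],[0,0,0,0,0,0,0]],
  ],
)

```text
time_s: 2.1
position: [0.4953, -0.0048, 0.2222]
tcp_rot: [[-1.0, 0.007, -0.001], [0.007, 1.0, -0.0], [0.001, -0.0, -1.0]]
force: [-0.8, 0.1, 0.7]
opening: 0.895
```

```bash
cat >> h.py <<'E'
def wpose():
    s=read_state();R=np.array(s['tcp_rot']);print('t',round(s['time_s'],2),'p',s['position'].round(4),'yaw x',np.degrees(np.arctan2(R[1,0],R[0,0])).round(2),'z',R[:,2].round(4),'F',s['force'].round(1),'op',round(s['opening'],3));return s
def agar(im,s,z,amin=60):
    hsv=cv2.cvtColor(im,cv2.COLOR_RGB2HSV)
    m=cv2.inRange(hsv,(10,45,120),(25,160,255))
    k,l,st,c=cv2.connectedComponentsWithStats(m)
    for i in range(1,k):
        if st[i,4]>amin: print(st[i].tolist(),c[i].round(1),wray(c[i],z,s).round(4))
E
python3 - <<'E'
from h import *
s=wpose(); im=save('wrist','w1.png'); agar(im,s,.026)
E
```

```text
t 2.1 p [ 0.4953 -0.0048  0.2222] yaw x 179.6 z [-1.e-03 -3.e-04 -1.e+00] F [-0.8  0.1  0.7] op 0.895
[529, 112, 31, 51, 1170] [546.6 138.3] [0.4514 0.2618 0.026 ]
[198, 153, 51, 50, 2027] [222.8 177.3] [ 0.4887 -0.0639  0.026 ]
[334, 154, 27, 26, 537] [347.3 166.4] [0.4783 0.064  0.026 ]
[284, 239, 25, 22, 451] [296.3 249.3] [0.5695 0.0124 0.026 ]
[91, 285, 30, 59, 773] [101.7 315.2] [ 0.6508 -0.2136  0.026 ]
[455, 292, 14, 52, 293] [463.7 321.1] [0.6616 0.209  0.026 ]
```

View pics/w1.png

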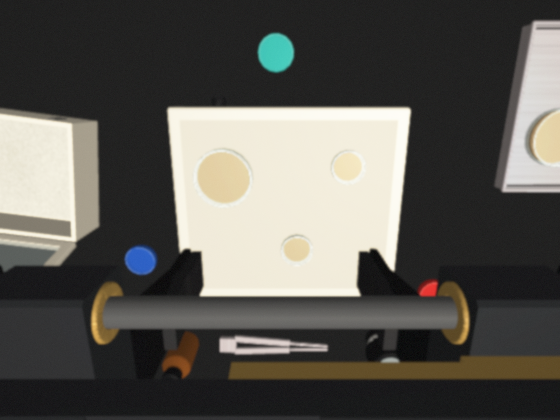

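The wrist view agrees: small dishes at px (347,166) → (0.477,0.064) and (296,249) → (0.568,0.0125), large at (223,177) → (0.487,-0.063). I'll go above the first small dish.

Call:
play_rows(
  plan=[
    [[-0.06,0.23,-0.5,0,0,0,0.3],[-0.06,0.23,-0.5,0,0,0,0.3],[-0.06,0.23,-0.5,0,0,0,0.3],[-0.06,0.23,-0.5,0,0,0,0.3],[-0.06,0.23,-0.5,0,0,0.002,0.3],[-0.06,0.23,-0.5,0,0,0,0.3],[0,0,0,0,0,0,0.3],[0,0,0,0,0,0,0.3]],
  ],
)

```text
time_s: 2.95
position: [0.4776, 0.0627, 0.0726]
tcp_rot: [[-1.0, 0.003, -0.001], [0.003, 1.0, -0.0], [0.001, -0.0, -1.0]]
force: [0.5, 0.5, 0.1]
opening: 0.651
```

```bash
python3 - <<'E'
from h import *
s=wpose(); im=save('wrist','w2.png'); agar(im,s,.026)
E
```

```text
t 2.95 p [0.4776 0.0627 0.0726] yaw x 179.84 z [-9.e-04 -2.e-04 -1.e+00] F [0.5 0.5 0.1] op 0.651
[67, 211, 59, 55, 468] [105.2 231.3] [ 0.4755 -0.0478  0.026 ]
[36, 216, 82, 56, 3333] [ 73.8 243.9] [ 0.484  -0.0691  0.026 ]
[259, 216, 46, 42, 1512] [281.4 236.3] [0.4792 0.0634 0.026 ]
[137, 286, 22, 58, 542] [144.4 315.9] [ 0.5368 -0.03    0.026 ]
[412, 294, 12, 50, 264] [418.6 320.9] [0.5412 0.1571 0.026 ]
[190, 344, 175, 20, 882] [242.7 357.7] [0.571  0.0358 0.026 ]
```

View pics/w2.png

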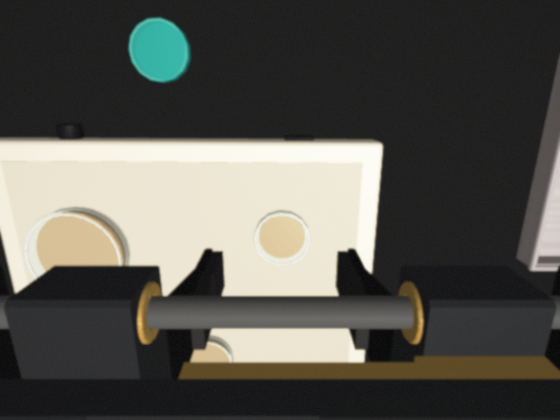

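The dish is centred between the fingers at (281,236). Descending to grip.

Call:
play_rows(
  plan=[
    [[0.02,0.01,-0.3,0,0,0,0.3],[0,0,-0.3,0,0,0,0.3],[0,0,-0.2,0,0,0,0.3],[0,0,-0.11,0,0,0,0.3],[0,0,0,0,0,0,-1],[0,0,0,0,0,0,-1],[0,0,0,0,0,0,-1],[0,0,0,0,0,0,-1],[0,0,0,0,0,0,-1],[0,0,0,0,0,0,-1]],
  ],
)

```text
time_s: 4.0
position: [0.479, 0.0642, 0.0275]
tcp_rot: [[-1.0, 0.001, 0.001], [0.001, 1.0, -0.0], [-0.001, -0.0, -1.0]]
force: [0.6, 0.1, 4.6]
opening: 0.384
```

Call:
play_rows(
  plan=[
    [[0,0,0.1,0,0,0,-1],[0,0,0.3,0,0,0,-1],[0,0,0.4,0,0,0,-1],[0,0,0.4,0,0,0,-1],[0,0,0.4,0,0,0,-1],[0,-0.2,0,0,0,0,-1],[0,-0.4,0,0,0,0,-1],[-0.05,-0.6,0,0,0,0,-1],[-0.05,-0.6,0,0,0,-0.005,-1],[-0.05,-0.6,0,0,0,-0.008,-1],[-0.05,-0.6,0,0,0,-0.008,-1]],
  ],
)

```text
time_s: 5.1
position: [0.4677, -0.0873, 0.1062]
tcp_rot: [[-0.998, 0.068, -0.001], [0.068, 0.998, 0.001], [0.002, 0.0, -1.0]]
force: [0.2, 0.1, 0.3]
opening: 0.391
```

Call:
play_rows(
  plan=[
    [[-0.05,-0.6,0,0,0,-0.007,-1],[-0.05,-0.6,0,0,0,-0.005,-1],[-0.05,-0.6,0,0,0,0,-1],[-0.05,-0.6,0,0,0,0,-1],[-0.05,-0.6,0,0,0,0,-1],[-0.05,-0.6,0,0,0,0,-1],[-0.05,-0.6,0,0,0,0,-1],[0,-0.4,0,0,0,0,-1],[0,-0.2,0,0,0,0,-1],[0,0,0,0,0,0,-1],[0,0,0,0,0,0,-1]],
  ],
)

```text
time_s: 6.2
position: [0.4506, -0.3245, 0.1066]
tcp_rot: [[-0.995, 0.105, -0.001], [0.105, 0.995, 0.002], [0.001, 0.002, -1.0]]
force: [-0.5, 0.2, 0.4]
opening: 0.389
```

```bash
python3 - <<'E'
from h import *
s=wpose(); im=save('wrist','w3.png'); save('side','d3.png',(170,180,330,380),2)
a=cv2.imread('pics/w3.png');b=cv2.imread('pics/d3.png')
o=np.zeros((420,900,3),np.uint8);o[:420,:560]=a;o[:400,560:880]=b;cv2.imwrite('pics/c3.png',o[:, :880])
o=cv2.imread('pics/c3.png');cv2.imwrite('pics/c3.png',cv2.resize(o,None,fx=.9,fy=.9))
E
```

```text
t 6.2 p [ 0.4506 -0.3245  0.1066] yaw x 173.99 z [-0.0013  0.0019 -1.    ] F [-0.5  0.2  0.4] op 0.389
```

View pics/c3.png

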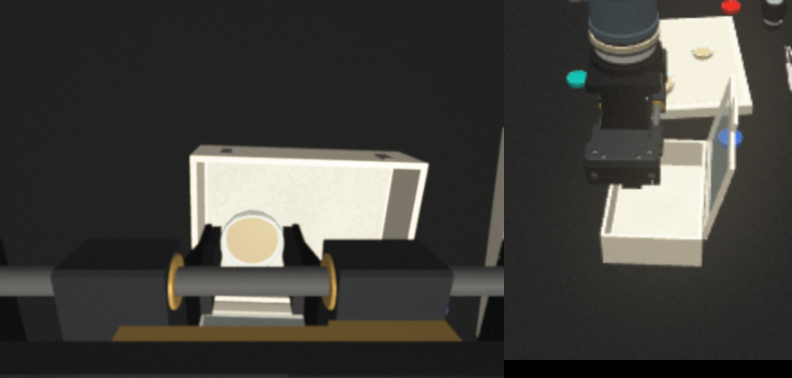

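```bash
python3 - <<'E'
from h import *
s=read_state()
for p in ((190,160),(428,165),(205,162),(415,168)):
    print(p,wray(np.array(p)/.9,.048,s).round(4))
E
```

```text
(190, 160) [ 0.4129 -0.3644  0.048 ]
(428, 165) [ 0.4341 -0.1962  0.048 ]
(205, 162) [ 0.4155 -0.354   0.048 ]
(415, 168) [ 0.4354 -0.2054  0.048 ]
```

Call:
play_rows(
  plan=[
    [[0.02,0.1,-0.1,0,0,-0.003,-1],[0,0.1,-0.3,0,0,-0.003,-1],[0,0,-0.4,0,0,0,-1],[0,0,-0.4,0,0,0,-1],[0,0,-0.3,0,0,0,-1],[0,0,-0.2,0,0,0,-1],[0,0,-0.1,0,0,0,-1],[0,0,-0.08,0,0,0,-1],[0,0,-0.03,0,0,0,-1],[0,0,0,0,0,0,-1]],
  ],
)

```text
time_s: 7.3
position: [0.4523, -0.316, 0.0118]
tcp_rot: [[-0.992, 0.124, 0.0], [0.124, 0.992, -0.0], [-0.001, -0.0, -1.0]]
force: [1.3, 0.9, -0.2]
opening: 0.384
```

Call:
play_rows(
  plan=[
    [[0,0,-0.03,0,0,0,-1],[0,0,-0.02,0,0,0,-1],[0,0,-0.02,0,0,0,-1],[0,0,0,0,0,0,-1]],
  ],
)

```text
time_s: 7.7
position: [0.4521, -0.3159, 0.008]
tcp_rot: [[-0.992, 0.124, -0.0], [0.124, 0.992, 0.0], [0.0, 0.0, -1.0]]
force: [-0.2, 0.7, -0.7]
opening: 0.382
```

Call:
play_rows(
  plan=[
    [[0,0,-0.01,0,0,0,-1],[0,0,-0.01,0,0,0,-1],[0,0,0,0,0,0,-1]],
  ],
)

```text
time_s: 8.0
position: [0.4522, -0.3159, 0.0075]
tcp_rot: [[-0.992, 0.124, 0.0], [0.124, 0.992, -0.0], [-0.0, -0.0, -1.0]]
force: [-0.6, -0.1, 4.3]
opening: 0.386
```

Contact at 0.0075 m as expected. Releasing gently, then lifting out.

Call:
play_rows(
  plan=[
    [[0,0,0,0,0,0,0.1],[0,0,0,0,0,0,0.1],[0,0,0,0,0,0,0.1],[0,0,0,0,0,0,0.1],[0,0,0.1,0,0,0,0.1],[0,0,0.4,0,0,0,0.1],[0,0,0.5,0,0,0,0.1],[0,0,0.5,0,0,0,0.1],[0,0,0.5,0,0,0,0.1],[0,0,0,0,0,0,0.1]],
  ],
)

```text
time_s: 9.0
position: [0.4539, -0.3176, 0.1105]
tcp_rot: [[-0.992, 0.123, 0.005], [0.123, 0.992, -0.005], [-0.006, -0.005, -1.0]]
force: [-0.1, -0.7, -0.6]
opening: 0.552
```

```bash
python3 - <<'E'
from h import *
s=wpose(); im=save('wrist','w4.png'); agar(im,s,.007)
E
```

```text
t 9.0 p [ 0.4539 -0.3176  0.1105] yaw x 172.91 z [ 0.0051 -0.0054 -1.    ] F [-0.1 -0.7 -0.6] op 0.552
[265, 188, 36, 34, 975] [282.1 204.5] [ 0.4516 -0.3162  0.007 ]
[156, 285, 20, 59, 578] [163.2 314.9] [ 0.538  -0.4308  0.007 ]
[394, 292, 11, 52, 264] [400.  320.2] [ 0.568  -0.2272  0.007 ]
```

Call:
play_rows(
  plan=[
    [[0,0.3,0,0,0,0,0.3],[0,0.6,0,0,0,0,0.3],[0,0.8,0,0,0,0,0.3],[0,0.8,0,0,0,0.007,0.3],[0,0.8,0,0,0,0.008,0.3],[0,0.8,0,0,0,0.008,0.3],[0.3,0.8,0,0,0,0.008,0.3],[0.5,0.8,0,0,0,0.008,0.3],[0.6,0.6,-0.1,0,0,0,0.3],[0.6,0.2,-0.2,0,0,0,0.3],[0.3,0.06,-0.3,0,0,0,0.3],[0,0,-0.1,0,0,0,0.3]],
  ],
)

```text
time_s: 10.25
position: [0.567, 0.014, 0.0695]
tcp_rot: [[-1.0, -0.001, -0.003], [-0.001, 1.0, 0.001], [0.003, 0.001, -1.0]]
force: [-0.3, -0.4, -0.4]
opening: 0.648
```

Call:
play_rows(
  plan=[
    [[0,0,0,0,0,0,0.3],[0,0,0,0,0,0,0.3]],
  ],
)

```text
time_s: 10.45
position: [0.5648, 0.0123, 0.0714]
tcp_rot: [[-1.0, 0.002, -0.004], [0.002, 1.0, 0.001], [0.004, 0.001, -1.0]]
force: [-0.7, 0.2, -0.4]
opening: 0.652
```

```bash
python3 - <<'E'
from h import *
s=wpose(); im=save('wrist','w5.png'); agar(im,s,.026,400)
E
```

```text
t 10.45 p [0.5648 0.0123 0.0714] yaw x 179.89 z [-3.8e-03  6.0e-04 -1.0e+00] F [-0.7  0.2 -0.4] op 0.652
[95, 55, 95, 102, 7566] [142.6 105.3] [ 0.4865 -0.0655  0.026 ]
[258, 220, 46, 43, 1555] [280.3 241.1] [0.569  0.0123 0.026 ]
```

Call:
play_rows(
  plan=[
    [[0.07,0,-0.3,0,0,0,0.3],[0,0,-0.3,0,0,0,0.3],[0,0,-0.18,0,0,0,0.3],[0,0,-0.1,0,0,0,0.3],[0,0,0,0,0,0,-1],[0,0,0,0,0,0,-1],[0,0,0,0,0,0,-1],[0,0,0,0,0,0,-1],[0,0,0,0,0,0,-1],[0,0,0,0,0,0,-1]],
  ],
)

```text
time_s: 11.5
position: [0.571, 0.0121, 0.0285]
tcp_rot: [[-1.0, 0.001, 0.001], [0.001, 1.0, -0.0], [-0.001, -0.0, -1.0]]
force: [-0.2, 0.4, 2.0]
opening: 0.384
```

Call:
play_rows(
  plan=[
    [[0,0,0.1,0,0,0,-1],[0,0,0.3,0,0,0,-1],[0,0,0.4,0,0,0,-1],[0,0,0.4,0,0,0,-1],[0,0,0.4,0,0,0,-1],[-0.3,-0.1,0,0,0,0,-1],[-0.5,-0.3,0,0,0,0,-1],[-0.5,-0.5,0,0,0,-0.005,-1],[-0.4,-0.6,0,0,0,-0.007,-1]],
  ],
)

```text
time_s: 12.4
position: [0.4838, -0.0624, 0.1083]
tcp_rot: [[-0.999, 0.038, -0.001], [0.038, 0.999, 0.0], [0.001, 0.0, -1.0]]
force: [0.5, -1.1, -0.3]
opening: 0.38
```

Call:
play_rows(
  plan=[
    [[-0.06,-0.6,0,0,0,-0.007,-1],[0,-0.6,0,0,0,-0.007,-1],[0,-0.6,0,0,0,-0.007,-1],[0,-0.6,0,0,0,-0.006,-1],[0,-0.6,0,0,0,0,-1],[0,-0.5,0,0,0,0,-1],[0,-0.3,0,0,0,0,-1],[0,0,0,0,0,0,-1],[0,0,0,0,0,0,-1]],
  ],
)

```text
time_s: 13.3
position: [0.4821, -0.2518, 0.1079]
tcp_rot: [[-0.992, 0.124, -0.001], [0.124, 0.992, 0.001], [0.001, 0.001, -1.0]]
force: [-0.7, -0.3, -0.3]
opening: 0.386
```

Call:
play_rows(
  plan=[
    [[0.02,-0.06,-0.1,0,0,0,-1],[0,0,-0.3,0,0,0,-1],[0,0,-0.4,0,0,0,-1],[0,0,-0.4,0,0,0,-1],[0,0,-0.3,0,0,0,-1],[0,0,-0.2,0,0,0,-1],[0,0,-0.12,0,0,0,-1],[0,0,-0.07,0,0,0,-1],[0,0,-0.03,0,0,0,-1],[0,0,-0.02,0,0,0,-1],[0,0,0,0,0,0,-1]],
  ],
)

```text
time_s: 14.4
position: [0.4839, -0.256, 0.0114]
tcp_rot: [[-0.992, 0.124, 0.001], [0.124, 0.992, -0.001], [-0.001, -0.0, -1.0]]
force: [0.6, -1.1, -0.5]
opening: 0.384
```

Call:
play_rows(
  plan=[
    [[0,0,-0.02,0,0,0,-1],[0,0,-0.02,0,0,0,-1],[0,0,-0.01,0,0,0,-1],[0,0,0,0,0,0,-1]],
  ],
)

```text
time_s: 14.8
position: [0.4837, -0.2559, 0.0086]
tcp_rot: [[-0.992, 0.124, 0.0], [0.124, 0.992, -0.0], [-0.0, -0.0, -1.0]]
force: [-0.0, 0.4, -0.8]
opening: 0.385
```

Call:
play_rows(
  plan=[
    [[0,0,-0.01,0,0,0,-1],[0,0,-0.01,0,0,0,-1],[0,0,0,0,0,0,-1]],
  ],
)

```text
time_s: 15.1
position: [0.4837, -0.2559, 0.0085]
tcp_rot: [[-0.992, 0.124, 0.0], [0.124, 0.992, -0.0], [-0.0, -0.0, -1.0]]
force: [-1.4, 1.6, 7.7]
opening: 0.387
```

Call:
play_rows(
  plan=[
    [[0,0,0,0,0,0,0.1],[0,0,0,0,0,0,0.1],[0,0,0,0,0,0,0.1],[0,0,0,0,0,0,0.1],[0,0,0.1,0,0,0,0.1],[0,0,0.4,0,0,0,0.1],[-0.1,0,0.7,0,0,0,0.1],[-0.2,0,0.8,0,0,0,-1],[-0.3,0,0.8,0,0,0,-1],[-0.2,0,0.8,0,0,0,-1],[0,0,0.6,0,0,0,-1],[0,0,0,0,0,0,-1]],
  ],
)

```text
time_s: 16.3
position: [0.4456, -0.2578, 0.2223]
tcp_rot: [[-0.992, 0.124, 0.008], [0.124, 0.992, -0.007], [-0.009, -0.006, -1.0]]
force: [0.2, -1.4, -0.1]
opening: 0.183
```

```bash
python3 - <<'E'
from h import *
s=wpose(); im=save('wrist','w6.png'); agar(im,s,.007,200)
save('side','d6.png',(180,190,380,360),2); save('scene','s6.png',(60,160,260,260),2.4)
a=cv2.imread('pics/w6.png');b=cv2.imread('pics/d6.png');c=cv2.imread('pics/s6.png')
o=np.zeros((600,800,3),np.uint8);o[:340,:400]=b;o[:300,400:800]=cv2.resize(a,(400,300));o[350:590,:480]=c;cv2.imwrite('pics/c6.png',o)
E
```

```text
t 16.3 p [ 0.4456 -0.2578  0.2223] yaw x 172.89 z [ 0.0077 -0.0071 -0.9999] F [ 0.2 -1.4 -0.1] op 0.183
[452, 177, 49, 47, 1760] [476.  199.9] [ 0.4969 -0.0474  0.007 ]
[217, 178, 25, 24, 487] [228.8 189.3] [ 0.4516 -0.3165  0.007 ]
[275, 197, 24, 23, 453] [286.6 208.1] [ 0.4808 -0.2561  0.007 ]
[225, 286, 11, 58, 370] [228.9 316.2] [ 0.6106 -0.3432  0.007 ]
[329, 292, 6, 52, 234] [331.6 319.8] [ 0.6308 -0.2179  0.007 ]
```

View pics/c6.png

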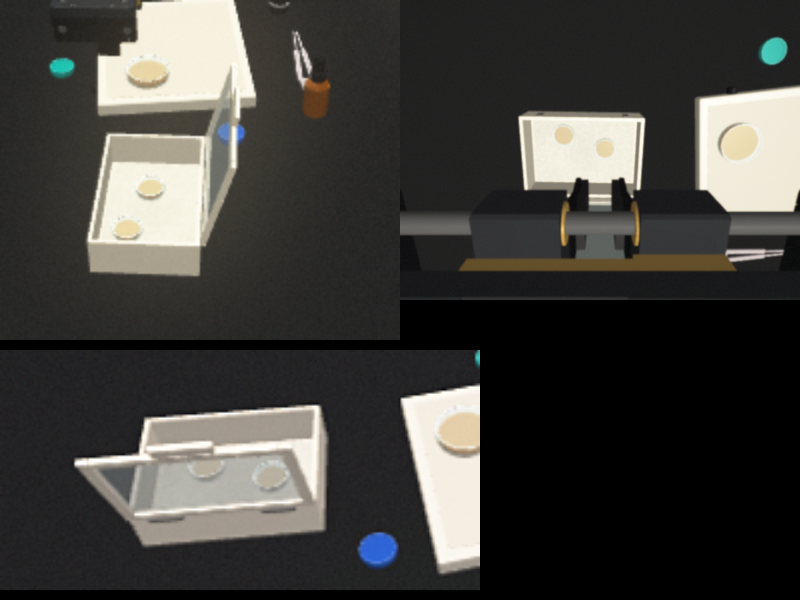

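Both small dishes lie flat in the box at (228,189) and (287,208) in the wrist picture, and the lid is still open. I'll get the lid angle from its edge corners in the scene view.

```bash
python3 - <<'E'
from h import *
xb=np.array([.9925,-.122,0]);yb=np.array([.122,.9925,0]);z=np.array([0,0,1.]);H=np.array([.482,-.2877,.0485])+.059*xb
for t in(1.65,1.75,1.85,1.9):
    print(t,[(proj('scene',H+.118*(-np.cos(t)*xb+np.sin(t)*z)+s*.084*yb)).round(1).tolist() for s in(-1,1)],
      [(proj('side',H+.118*(-np.cos(t)*xb+np.sin(t)*z)+s*.084*yb)).round(1).tolist() for s in(-1,1)])
print('meas scene (92.5,207) (181.7,201.7); side +y corner (297.5,223)', H)
E
```

```text
1.65 [[93.4, 197.9], [182.3, 189.8]] [[287.1, 270.2], [287.5, 217.5]]
1.75 [[92.6, 203.1], [182.3, 194.8]] [[293.1, 270.9], [292.7, 218.1]]
1.85 [[92.1, 208.6], [182.4, 200.2]] [[299.0, 272.0], [297.8, 219.1]]
1.9 [[91.9, 211.5], [182.5, 203.1]] [[301.9, 272.7], [300.2, 219.8]]
meas scene (92.5,207) (181.7,201.7); side +y corner (297.5,223) [ 0.5405575 -0.294898   0.0485   ]
```

Lid angle is about 1.85 rad, so the free edge is about 38 mm behind the hinge at z ≈ 0.162. I'll go over and behind it with closed fingers.

Call:
play_rows(
  plan=[
    [[0.4,-0.15,0.1,0,0,0,-1],[0.6,-0.15,0,0,0,0,-1],[0.7,-0.15,0,0,0,0,-1],[0.7,-0.15,0,0,0,0,-1],[0.6,-0.15,0,0,0,0,-1],[0.3,-0.15,0,0,0,0,-1],[0.05,0,-0.4,0,0,0,-1],[0,0,-0.6,0,0,0,-1],[0,0,-0.5,0,0,0,-1],[0,0,-0.3,0,0,0,-1],[0,0,0,0,0,0,-1]],
  ],
)

```text
time_s: 17.55
position: [0.6088, -0.2992, 0.128]
tcp_rot: [[-0.992, 0.124, -0.007], [0.124, 0.992, 0.005], [0.008, 0.004, -1.0]]
force: [-0.2, -1.6, 0.1]
opening: 0.003
```

```bash
python3 - <<'E'
from h import *
s=wpose()
save('side','d7.png',(180,150,380,350),2); save('scene','s7.png',(40,110,240,260),2)
b=cv2.imread('pics/d7.png');c=cv2.imread('pics/s7.png')
o=np.zeros((400,800,3),np.uint8);o[:400,:400]=b;o[:300,400:]=c;cv2.imwrite('pics/c7.png',o)
E
```

```text
t 17.55 p [ 0.6088 -0.2992  0.128 ] yaw x 172.9 z [-0.0072  0.0051 -1.    ] F [-0.2 -1.6  0.1] op 0.003
```

View pics/c7.png

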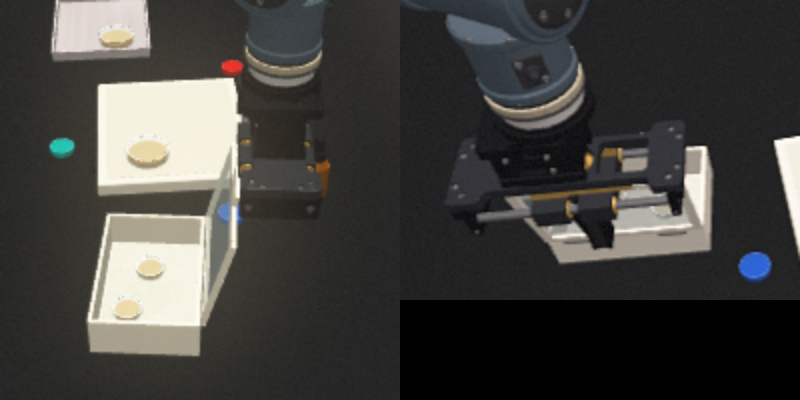

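The fingers stand clear behind the lid. I'll push it forward slowly, following its arc.

Call:
play_rows(
  plan=[
    [[-0.15,0.018,0,0,0,0,-1],[-0.15,0.018,0,0,0,0,-1],[-0.15,0.018,0,0,0,0,-1],[-0.15,0.018,0,0,0,0,-1],[-0.15,0.018,0,0,0,0,-1],[-0.15,0.018,0,0,0,0,-1],[-0.15,0.018,0,0,0,0,-1],[-0.16,0.02,0.05,0,0,0,-1],[-0.16,0.02,0.05,0,0,0,-1],[-0.16,0.02,0.05,0,0,0,-1],[-0.16,0.02,0.05,0,0,0,-1]],
  ],
)

```text
time_s: 18.75
position: [0.526, -0.2905, 0.1428]
tcp_rot: [[-0.992, 0.124, 0.0], [0.124, 0.992, -0.0], [-0.0, -0.0, -1.0]]
force: [1.2, 0.5, -0.0]
opening: 0.004
```

```bash
python3 - <<'E'
from h import *
s=wpose();xb=np.array([.9925,-.122,0]);print((s['position']-np.array([.5406,-.2949,0]))@xb)
save('side','d8.png',(180,150,380,350),2); 
E
```

```text
t 18.75 p [ 0.526  -0.2905  0.1428] yaw x 172.9 z [ 1.e-04 -1.e-04 -1.e+00] F [ 1.2  0.5 -0. ] op 0.004
-0.015019403282041632
```

View pics/d8.png

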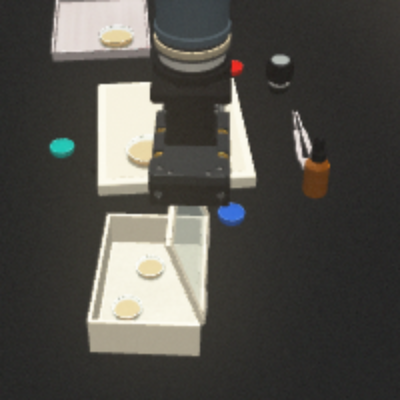

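The lid is following, now at roughly 1.2 rad.

Call:
play_rows(
  plan=[
    [[-0.15,0.018,-0.07,0,0,0,-1],[-0.15,0.018,-0.08,0,0,0,-1],[-0.15,0.018,-0.08,0,0,0,-1],[-0.15,0.018,-0.08,0,0,0,-1],[-0.12,0.015,-0.08,0,0,0,-1],[-0.12,0.015,-0.08,0,0,0,-1],[-0.12,0.015,-0.08,0,0,0,-1],[-0.12,0.015,-0.08,0,0,0,-1],[-0.08,0.01,-0.1,0,0,0,-1],[-0.08,0.01,-0.1,0,0,0,-1],[-0.08,0.01,-0.1,0,0,0,-1]],
  ],
)

```text
time_s: 19.9
position: [0.4603, -0.2824, 0.0956]
tcp_rot: [[-0.992, 0.124, 0.0], [0.124, 0.992, -0.0], [-0.0, -0.0, -1.0]]
force: [0.4, 0.3, -0.4]
opening: 0.006
```

Call:
play_rows(
  plan=[
    [[-0.08,0.01,-0.1,0,0,0,-1],[-0.08,0.01,-0.1,0,0,0,-1],[-0.02,0,-0.08,0,0,0,-1],[-0.02,0,-0.08,0,0,0,-1],[-0.02,0,-0.07,0,0,0,-1],[0,0,-0.06,0,0,0,-1],[0,0,-0.05,0,0,0,-1]],
  ],
)

```text
time_s: 20.6
position: [0.4496, -0.2815, 0.0688]
tcp_rot: [[-0.992, 0.124, -0.0], [0.124, 0.992, 0.0], [0.0, 0.0, -1.0]]
force: [-0.4, -0.6, 0.7]
opening: 0.005
```

Call:
play_rows(
  plan=[
    [[0,0,-0.05,0,0,0,-1],[0,0,-0.04,0,0,0,-1],[0,0,-0.04,0,0,0,-1],[0,0,-0.03,0,0,0,-1],[0,0,-0.03,0,0,0,-1],[0,0,-0.02,0,0,0,-1],[0,0,-0.02,0,0,0,-1],[0,0,0,0,0,0,-1]],
  ],
)

```text
time_s: 21.4
position: [0.4497, -0.2815, 0.0574]
tcp_rot: [[-0.992, 0.124, 0.0], [0.124, 0.992, -0.0], [-0.0, -0.0, -1.0]]
force: [0.9, -0.3, -0.3]
opening: 0.007
```

```bash
python3 - <<'E'
from h import *
s=wpose()
save('side','d9.png',(180,150,380,350),2); save('scene','s9.png',(40,110,240,260),2)
b=cv2.imread('pics/d9.png');c=cv2.imread('pics/s9.png')
o=np.zeros((400,800,3),np.uint8);o[:400,:400]=b;o[:300,400:]=c;cv2.imwrite('pics/c9.png',o)
E
```

```text
t 21.4 p [ 0.4497 -0.2815  0.0574] yaw x 172.89 z [ 1.e-04 -0.e+00 -1.e+00] F [ 0.9 -0.3 -0.3] op 0.007
```

View pics/c9.png

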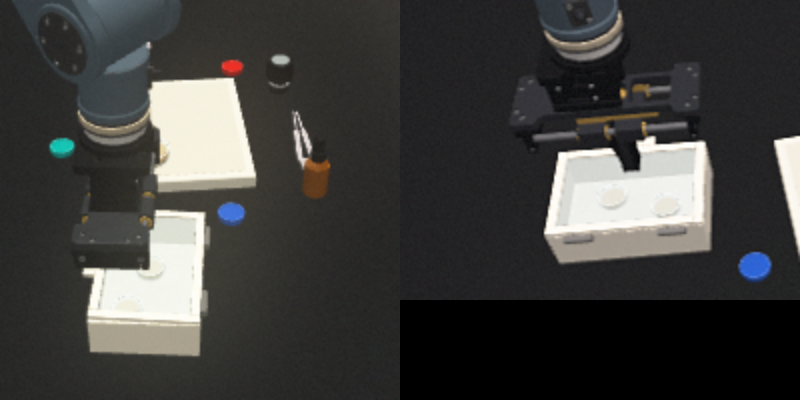

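The lid is nearly shut. I'll press it home slowly until I feel contact.

Call:
play_rows(
  plan=[
    [[0,0,-0.02,0,0,0,-1],[0,0,-0.02,0,0,0,-1],[0,0,-0.01,0,0,0,-1],[0,0,-0.01,0,0,0,-1],[0,0,0,0,0,0,-1]],
  ],
)

```text
time_s: 22.0
position: [0.4496, -0.2815, 0.0549]
tcp_rot: [[-0.992, 0.124, 0.0], [0.124, 0.992, -0.0], [-0.0, -0.0, -1.0]]
force: [-0.6, -0.5, 4.9]
opening: 0.007
```

Call:
play_rows(
  plan=[
    [[0,0,-0.01,0,0,0,-1],[0,0,-0.01,0,0,0,-1],[0,0,-0.01,0,0,0,-1],[0,0,0,0,0,0,-1]],
  ],
)

```text
time_s: 22.4
position: [0.4497, -0.2815, 0.0547]
tcp_rot: [[-0.992, 0.123, 0.0], [0.123, 0.992, -0.001], [-0.001, -0.001, -1.0]]
force: [-2.0, 2.1, 14.7]
opening: 0.003
```

Shut at 0.0547 m (nominal 0.0545) with firm resistance. Now to the large dish.

Call:
play_rows(
  plan=[
    [[0,0,0.1,0,0,0,-1],[0,0,0.4,0,0,0,1],[0,0.2,0.5,0,0,0,1],[0.12,0.5,0.3,0,0,0.008,1],[0.15,0.6,0,0,0,0.008,1],[0.15,0.7,0,0,0,0.008,1],[0.15,0.7,0,0,0,0.008,1],[0.1,0.7,0,0,0,0.007,1],[0.06,0.6,0,0,0,0,1],[0,0.35,-0.2,0,0,0,1],[0,0,-0.3,0,0,0,1],[0,0,-0.2,0,0,0,1]],
  ],
)

```text
time_s: 23.6
position: [0.4859, -0.063, 0.0823]
tcp_rot: [[-1.0, -0.0, -0.001], [-0.0, 1.0, 0.0], [0.001, 0.0, -1.0]]
force: [-0.3, 0.8, 0.1]
opening: 0.921
```

Call:
play_rows(
  plan=[
    [[0,0,0,0,0,0,1],[0,0,0,0,0,0,1],[0,0,0,0,0,0,1]],
  ],
)

```text
time_s: 23.9
position: [0.4865, -0.0646, 0.0834]
tcp_rot: [[-1.0, 0.002, 0.001], [0.002, 1.0, -0.0], [-0.001, -0.0, -1.0]]
force: [0.5, -0.2, 0.1]
opening: 0.999
```

```bash
python3 - <<'E'
from h import *
s=wpose(); im=save('wrist','w10.png'); agar(im,s,.026,400)
save('scene','s10.png')
E
```

```text
t 23.9 p [ 0.4865 -0.0646  0.0834] yaw x 179.86 z [ 9.e-04 -3.e-04 -1.e+00] F [ 0.5 -0.2  0.1] op 0.999
[243, 196, 82, 75, 4856] [283.5 232.7] [ 0.4898 -0.0625  0.026 ]
[72, 290, 19, 54, 458] [ 78.9 318.8] [ 0.5553 -0.2093  0.026 ]
```

Call:
play_rows(
  plan=[
    [[0.05,0.03,-0.3,0,0,0,1],[0,0,-0.4,0,0,0,1],[0,0,-0.25,0,0,0,1],[0,0,-0.15,0,0,0,1],[0,0,0,0,0,0,-1],[0,0,0,0,0,0,-1],[0,0,0,0,0,0,-1],[0,0,0,0,0,0,-1],[0,0,0,0,0,0,-1],[0,0,0,0,0,0,-1]],
  ],
)

```text
time_s: 25.0
position: [0.489, -0.0625, 0.0286]
tcp_rot: [[-1.0, 0.001, 0.001], [0.001, 1.0, -0.0], [-0.001, -0.0, -1.0]]
force: [-0.1, -0.9, 3.2]
opening: 0.682
```

Call:
play_rows(
  plan=[
    [[0,0,0.1,0,0,0,-1],[0,0,0.34,0,0,0,-1],[0,0,0.4,0,0,0,-1],[0,0,0.4,0,0,0,-1],[0,0.25,0.3,0,0,0,-1],[-0.1,0.5,0,0,0,0,-1],[-0.15,0.7,0,0,0,0,-1],[-0.15,0.7,0,0,0,0,-1],[-0.15,0.7,0,0,0,0,-1],[-0.15,0.7,0,0,0,0,-1],[-0.15,0.7,0,0,0,0,-1],[-0.15,0.7,0,0,0,0,-1]],
  ],
)

```text
time_s: 26.2
position: [0.438, 0.1864, 0.1053]
tcp_rot: [[-1.0, 0.002, -0.0], [0.002, 1.0, -0.0], [0.0, -0.0, -1.0]]
force: [-0.6, -0.1, -0.5]
opening: 0.676
```

Call:
play_rows(
  plan=[
    [[-0.15,0.7,0,0,0,0,-1],[-0.15,0.7,0,0,0,0,-1],[-0.15,0.7,0,0,0,0,-1],[-0.13,0.7,0,0,0,0,-1],[0,0.5,0,0,0,0,-1],[0,0.3,0,0,0,0,-1],[0,0,0,0,0,0,-1],[0,0,0,0,0,0,-1],[0,0,0,0,0,0,-1]],
  ],
)

```text
time_s: 27.1
position: [0.4094, 0.3636, 0.1049]
tcp_rot: [[-1.0, 0.003, -0.001], [0.003, 1.0, -0.001], [0.001, -0.001, -1.0]]
force: [-0.1, 0.1, -0.8]
opening: 0.677
```

```bash
python3 - <<'E'
from h import *
s=wpose(); im=save('wrist','w11.png'); agar(im,s,.006,400)
for n,p in(('tray',(.4275,.329,.003)),('b',(.449,.282,.01))): print(n,proj('scene',p))
a=cv2.imread('pics/w11.png'); c=cv2.imread('pics/raw_s10.png')[120:280,90:470]
o=np.zeros((600,760,3),np.uint8);o[:270,:360]=cv2.resize(a,(360,270));o[275:595,:]=cv2.resize(c,(760,320));cv2.imwrite('pics/c11.png',o)
E
```

```text
t 27.1 p [0.4094 0.3636 0.1049] yaw x 179.84 z [-0.0012 -0.0011 -1.    ] F [-0.1  0.1 -0.8] op 0.677
[227, 221, 106, 76, 6760] [279.4 261.9] [0.4532 0.3628 0.006 ]
[145, 236, 58, 56, 2048] [171.6 259.2] [0.4506 0.2757 0.006 ]
[131, 284, 26, 60, 798] [140.9 314.4] [0.5016 0.245  0.006 ]
tray [392.93066109 158.00003592]
b [380.32473144 164.65506828]
```

View pics/c11.png

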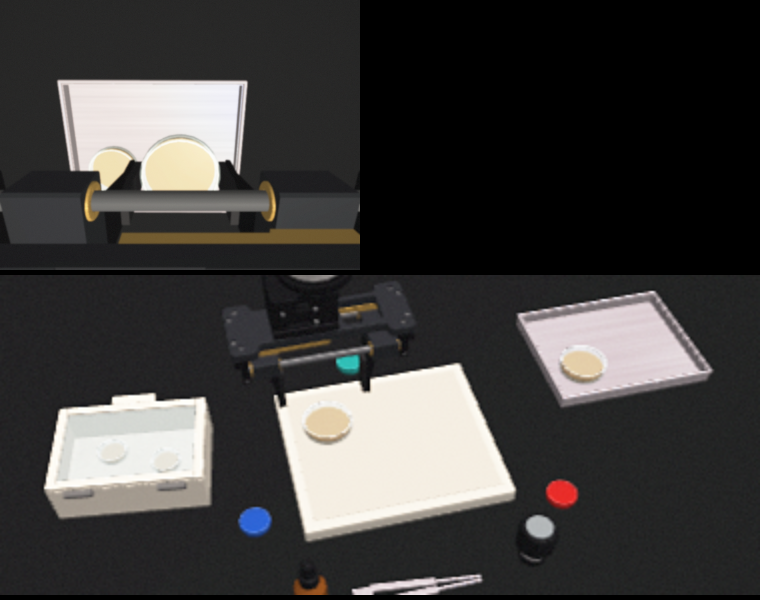

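The lid is shut with both small dishes visible inside. The large dish is over the free part of the tray (outer y 0.234 to 0.436), clear of its neighbour at (0.45,0.276). Lowering.

Call:
play_rows(
  plan=[
    [[0,0,-0.1,0,0,0,-1],[0,0,-0.3,0,0,0,-1],[0,0,-0.4,0,0,0,-1],[0,0,-0.4,0,0,0,-1],[0,0,-0.3,0,0,0,-1],[0,0,-0.2,0,0,0,-1],[0,0,-0.1,0,0,0,-1],[0,0,-0.05,0,0,0,-1],[0,0,-0.02,0,0,0,-1],[0,0,0,0,0,0,-1]],
  ],
)

```text
time_s: 28.15
position: [0.41, 0.3652, 0.012]
tcp_rot: [[-1.0, 0.002, 0.001], [0.002, 1.0, 0.0], [-0.001, 0.0, -1.0]]
force: [0.5, 0.1, -1.3]
opening: 0.684
```

Call:
play_rows(
  plan=[
    [[0,0,-0.03,0,0,0,-1],[0,0,-0.02,0,0,0,-1],[0,0,-0.02,0,0,0,-1],[0,0,-0.01,0,0,0,-1],[0,0,0,0,0,0,-1]],
  ],
)

```text
time_s: 28.65
position: [0.4096, 0.3651, 0.0076]
tcp_rot: [[-1.0, 0.001, 0.0], [0.001, 1.0, 0.0], [-0.0, 0.0, -1.0]]
force: [-0.4, 0.6, 1.5]
opening: 0.68
```

Call:
play_rows(
  plan=[
    [[0,0,-0.01,0,0,0,-1],[0,0,0,0,0,0,-1]],
  ],
)

```text
time_s: 28.85
position: [0.4096, 0.3651, 0.0076]
tcp_rot: [[-1.0, 0.001, 0.0], [0.001, 1.0, 0.0], [-0.0, 0.0, -1.0]]
force: [-1.3, -0.6, 5.0]
opening: 0.676
```

Contact. Releasing, lifting clear and checking.

Call:
play_rows(
  plan=[
    [[0,0,0,0,0,0,0.56],[0,0,0,0,0,0,0.56],[0,0,0,0,0,0,0.56],[0,0,0,0,0,0,0.56],[0,0,0.1,0,0,0,0.56],[0,0,0.4,0,0,0,0.56],[0,0,0.7,0,0,0,0.56],[0,0,0.8,0,0,0,0.56],[0,0,0.8,0,0,0,0.56],[0,0,0.7,0,0,0,0.56],[0,0,0.3,0,0,0,0.56],[0,0,0,0,0,0,0.56]],
  ],
)

```text
time_s: 30.05
position: [0.4111, 0.366, 0.2001]
tcp_rot: [[-1.0, 0.001, 0.006], [0.001, 1.0, 0.003], [-0.006, 0.003, -1.0]]
force: [0.4, -0.4, 0.2]
opening: 0.779
```

```bash
python3 - <<'E'
from h import *
s=wpose(); im=save('wrist','w12.png'); agar(im,s,.006,400)
save('side','d12.png',(180,130,380,360),2.2);save('scene','s12.png')
a=cv2.imread('pics/w12.png');b=cv2.imread('pics/d12.png')
o=np.zeros((510,800,3),np.uint8);o[:506,:440]=b;o[:270,440:]=cv2.resize(a,(360,270));cv2.imwrite('pics/c12.png',o)
# lid outer face height at near rim: triangulate visually later
xb=np.array([.9925,-.122,0]);yb=np.array([.122,.9925,0]);H=np.array([.482,-.2877,.0545])+.059*xb
print([proj('side',H-.118*xb+k*.084*yb).round(1).tolist() for k in(-1,1)],[proj('scene',H-.118*xb+k*.084*yb).round(1).tolist() for k in(-1,1)])
E
```

```text
t 30.05 p [0.4111 0.366  0.2001] yaw x 179.92 z [ 0.0058  0.0033 -1.    ] F [ 0.4 -0.4  0.2] op 0.779
[253, 157, 50, 48, 1796] [276.9 181.1] [0.4097 0.3634 0.006 ]
[175, 200, 49, 45, 1712] [199.1 221.7] [0.4536 0.2804 0.006 ]
[112, 283, 28, 61, 859] [122.8 314.5] [0.567  0.1844 0.006 ]
[[225.2, 307.7], [233.9, 253.4]] [[119.5, 188.2], [192.3, 181.6]]
```

View pics/c12.png

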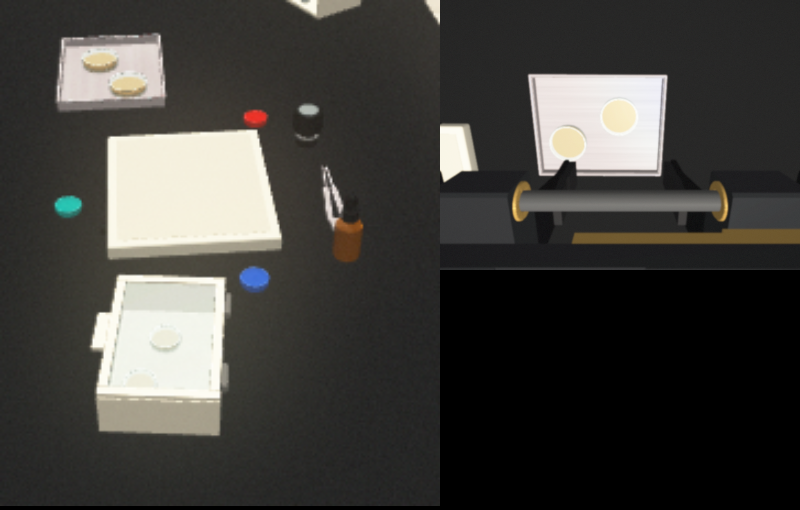

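All as asked: two large dishes lie flat in the tray at (100,61) and (128,84), and the light box is empty. The shut lid's near corner is at about (224,309) px against (225,308) predicted. Nothing else has moved.

```bash
python3 -c "
from rig import *
print(hand_in())"
```

```text
the job is handed in; nothing more can be done
None
```

The job is done and handed in at about 30 s. Both small dishes are in the humidity box with its lid shut, and the large dish is in the steel tray beside the other one.

- **Dishes:** I lowered each one in small steps until the force showed contact, then released it. In the wrist camera afterwards, the small ones were at (0.452, -0.316) and (0.481, -0.256), and the large one at (0.410, 0.363). All three looked flat.
- **Lid:** I pushed it slowly along its arc and pressed it home. The fingers stopped at z = 0.0547 m, where a shut lid gives 0.0545 m. Pressing further met 14.7 N with almost no movement. The shut lid's corner appeared within about 1 pixel of where it should be.
- **Left alone:** The forceps, dropper bottle, eyepiece and the three coloured look-alikes look unmoved in the last picture. I did not measure them.

No check failed. Position estimates from different views differed by 3–6 mm: up to 5 mm for the dishes, mostly camera calibration and agar height, and more for the tray's edges and its resident dish. I corrected each position from close up before gripping or placing.

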